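# Tip a panel over against the edge of a sanding board

## Task

Turn the small blue-faced panel over without gripping or lifting it: push it with the fingertips square against the near edge of the sanding board, and keep pushing so that it tips up on that edge and falls over onto the board, bare wood up. Then push it along the board until its edge lies flush against the stop at the far end, flat and square, about in the middle of the board. Leave everything else on the bench where it is.

Things in the scene. Friction and masses are not known exactly. Their poses are not given: they have to be found in the camera images.
- board: fixed sanding board: plywood plate 130 (x) x 200 (y) x 8 mm thick with a dark grey pad on top, an 8 mm step above the bench. Origin: centre of its underside. x points from the near edge (x = -65 mm, square upright face) to the far end, where a dark wood stop strip lies across its full width: 20 mm thick, top 12 mm above the plate. z is up. Place and yaw (up to 17 degrees) vary
- board_edge (a point): middle of the top edge of the sanding board's near face (in the board's frame x = -65 mm, y = 0, z = 8 mm); axes as the board's
- board_stop (a point): foot of the stop's near face, on top of the plate, middle of its width (board frame x = +45, y = 0, z = 8 mm), 110 mm beyond the near edge; axes as the board's
- panel_center (a point): centre of the plywood panel, 70 (x) x 110 (y) x 18 mm thick (z), 70 to 140 g. One large face blue, the other bare wood, not slippery to the fingers; z points out of the blue face. Starts flat on the bench, blue up, its leading 110 mm side 15 to 40 mm short of the board's near edge, up to 25 mm off its middle line and 11 degrees askew. Flush with the stop, its centre is 10 mm beyond the board's origin
- sandblock: cork block with a red underside, 100 x 55 x 29 mm high, loose, 150 mm to the right of the sanding board's middle. Origin at centre of underside; leave alone
- glue: yellow glue bottle with orange cap, diameter 52, height 140 mm. Origin at centre of underside; leave alone
- tape: yellow tape roll lying flat, diameter 90, height 25 mm. Origin at centre of underside; leave alone
- jar: glass jar with steel lid, diameter 60, height 75 mm. Origin at centre of underside; leave alone
- driver: red-handled screwdriver lying on the bench, about 200 mm long along its x. Leave alone
- bracket: small wooden bracket standing upright, 50 x 90 x 62 mm high. Origin at centre of its foot; leave alone
There are look-alikes about, which are no part of the job. What is shaped like the part that bears panel_center but pink is not meant.

How it is judged (in metres and radians):
On the way, in this order (a step that is already met when the one before it is completed fails the run):
1. the panel lies flat on the bench, blue face up, pushed against the near edge of the board (within 5 mm, within 5 degrees of square) (x of panel_center in the frame of board between -0.105 and -0.095 m and angle between panel_center's own z axis and vertical below 0.12 rad and angle between the x axis of panel_center and the x axis of board, either way round below 0.09 rad), for 0.1 s.
2. the panel is tipped up on the board's edge (30 to 110 degrees), pushed by the fingers and bearing on the board (angle between panel_center's own z axis and vertical between 0.52 and 1.92 rad and x of panel_center in the frame of board between -0.11 and -0.03 m and contact force between panel and board above 0.05 N and contact force between the fingers and panel above 0.05 N), for 0.05 s.
At the end, for the whole second after the job is handed in: the panel lies at rest flat on the sanding board (within 5 degrees), bare wood up, its edge against the stop (within 5 mm at its middle, within 3.4 degrees of square) and its centre within 45 mm of the board's middle line (angle between panel_center's own z axis and vertical above 3.05 rad and x of panel_center in the frame of board between 0.005 and 0.013 m and y of panel_center in the frame of board between -0.045 and 0.045 m and z of panel_center in the frame of board between 0.014 and 0.02 m and angle between the x axis of panel_center and the x axis of board, either way round below 0.06 rad and linear speed of panel below 0.01 m/s); the robot touches nothing.
It fails at once if the panel is lifted: its centre more than 65 mm above the bench, or more than 45 mm while it lies within 20 degrees of level (height (world z) of panel_center above 0.065 m or (height (world z) of panel_center above 0.045 m and (angle between panel_center's own z axis and vertical below 0.35 rad or angle between panel_center's own z axis and vertical above 2.79 rad))).
It fails at once if one of the bystanders (sanding block, glue, tape, jar, screwdriver, bracket) is moved more than 20 mm (distance of any of sandblock, glue, tape, jar, driver, bracket from where it was at the start of the episode above 0.02 m).
It also fails if it takes over 58 s, if anything falls off the work surface, if the arm or the gripper's body presses on something with over 40 N, if the wrist force passes 120 N, or if a joint passes its speed limit or range.

## Robot

A 6-joint arm with a two-finger parallel gripper is mounted at the origin on the work surface. World frame = base frame: x ahead of the robot, y to its left, z up, the work surface at z = 0. Lengths are in m, angles in degrees, forces in N, time in s.
With the tool pointing down it reaches from about 0.375 to 0.975 m from the base axis. Payload 3.8 kg.
Tool frame: the origin (TCP) lies between the finger pads; the fingertips stand r.tip_extent ahead of it and the grasp point (between the pads) is the TCP (r.tip_extent is the distance from the TCP to the fingertips, in m); z points along the fingers, y is the direction in which the jaws open and shut (so a half turn about z gives the same grasp; the last joint's range is limited). The gripper opens to 88 mm and grips with 3 to 60 N. Pads are 18 mm wide; open, the fingers measure 123 mm over their backs; the gripper's body (75 mm by 187 mm) begins 45 mm behind the grasp point.
Start: joints at [-2.114, 15.12, 91.902, -0, 72.978, -2.114], TCP at [0.675, -0, 0.222] pointing down, gripper open.
Joint ranges: [-150.88, 150.88], [-54.13, 125.18], [17.81, 147.31], [-75.09, 255.09], [0, 152.58], [-146.25, 146.25]. Speed limits (degrees/s): [147.25, 147.25, 180, 180, 180, 180].

## Interface

Orientations are given as [roll, pitch, yaw] about the fixed x, y, z axes, in that order (R = Rz(yaw) Ry(pitch) Rx(roll)).
In Python, from cell import r gives the robot as it stands. Calls block until the motion is done:
- r.move_to(position, orientation): joint-space move of the TCP to a pose.
- r.line_to(position, orientation=None, max_speed=0.15): straight line of the TCP; orientation=None keeps the orientation; max_speed is the mean speed in m/s.
- r.move_j(angles): joint-space move.
- r.grip(opening, grip_force=None): finger opening in m; grip_force is the grip in N (None keeps the last); returns when the fingers have stopped.
- r.dwell(seconds).
- r.ik(position, orientation): joint angles nearest the present ones, or None.
- r.observe(): the state.
- r.camera(name): name is "scene" or "side" or "wrist"; returns (picture, depth): 420x560x3 uint8, red, green, blue; 420x560 float32, m along the optical axis (not along the pixel's ray), 0 where there is no reading.
- r.calibration(name): a dict with "mtx" (3x3 intrinsics, pixels), "eye" and "orientation" of the camera in the world; the wrist camera has in their place "tool_from_camera" (4x4, takes a point from camera to tool coordinates, whose origin is the TCP and whose axes are the flange's). Camera axes: x right, y down, z forward; pixel columns grow to the right and rows downward; lengths in m; the calibration is good to about 2 mm. A picture is of the moment at which its call begins: read the wrist's pose just before it. calibration takes no time and is no camera call.
A pose or a line that the arm cannot do raises r.Unreachable and nothing moves.
- r.finish_job(): hands the job in, once; it reports no verdict.
The state is a dict: "time_s": time; "joints": joint angles; "qd": joint speeds; "tau": joint torques, N m; "ee_pos": TCP position; "ee_rot": TCP orientation; "ft_force": force on the tool from outside, world axes, zero at the start; "wrist_torque": the same for the moment, N m; "opening": finger opening in m.
Only numpy, scipy, OpenCV 4.12 (cv2) and the standard library are available. Lean on these libraries where they do the work, as an engineer would, in place of code of your own. Each camera call takes 0.05 s, during which the arm holds its last target.

## Working session

There is one attempt and no reset: what is moved stays moved. The work goes in short steps, each a Python script; the robot and the scene stay as the last script left them, time stands still between calls to the robot, and variables do not carry over. Pictures are saved under pics/ and viewed, and the job is handed in when it is done.

```bash
ls; mkdir -p pics; python3 - <<'E'
from cell import r
import cv2
for n in("scene","side","wrist"):
    p,d=r.camera(n); cv2.imwrite(f"pics/{n}0.png",p[:,:,::-1]); c=r.calibration(n); print(n,c)
print(r.observe(), r.tip_extent)
E
```

```text
pics
scene {'mtx': array([[411.52525122,   0.        , 281.99277596],
       [  0.        , 411.52525122, 206.70019963],
       [  0.        ,   0.        ,   1.        ]]), 'eye': array([1.29907822, 0.25425187, 0.71737036]), 'orientation': array([-129.3682558 ,   -0.55660348,  112.34048876])}
side {'mtx': array([[408.19114038,   0.        , 276.51858824],
       [  0.        , 408.19114038, 210.71537002],
       [  0.        ,   0.        ,   1.        ]]), 'eye': array([-0.02195822, -0.83332295,  0.75135877]), 'orientation': array([-126.75149774,   -1.0536165 ,  -34.76012585])}
wrist {'mtx': array([[320.89226071,   0.        , 278.60328886],
       [  0.        , 320.89226071, 214.25658564],
       [  0.        ,   0.        ,   1.        ]]), 'tool_from_camera': array([[ 5.51075123e-04, -9.52113037e-01, -3.05745745e-01,
         8.01097691e-02],
       [ 9.99999846e-01,  5.03943377e-04,  2.33082486e-04,
        -2.75674671e-04],
       [-6.78423303e-05, -3.05745826e-01,  9.52113168e-01,
        -1.63072383e-01],
       [ 0.00000000e+00,  0.00000000e+00,  0.00000000e+00,
         1.00000000e+00]])}
{'time_s': 0.15, 'joints': array([-2.11459405e+00,  1.51589927e+01,  9.19616601e+01, -1.03840931e-03,
        7.29764682e+01, -2.11257492e+00]), 'qd': array([ 0.0013516 , -0.01393906, -0.23250711,  0.03173738,  0.03247829,
       -0.04070619]), 'tau': array([-3.11732474e-04, -5.02845919e+01, -3.57470334e+01,  7.29960459e-02,
        2.49771774e-02, -9.00718305e-05]), 'ee_pos': array([6.74439327e-01, 8.18632984e-06, 2.20892258e-01]), 'ee_rot': array([-1.79902908e+02, -2.58845111e-03,  8.99982835e+01]), 'ft_force': array([-0.09198411, -0.57307251,  0.65791199]), 'wrist_torque': array([-0.02850065, -0.03526295,  0.01724257]), 'opening': 0.08803916500418126} 0.019
```

View pics/scene0.png

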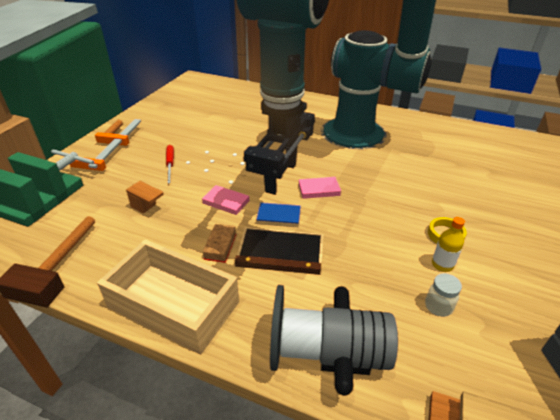

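View pics/side0.png

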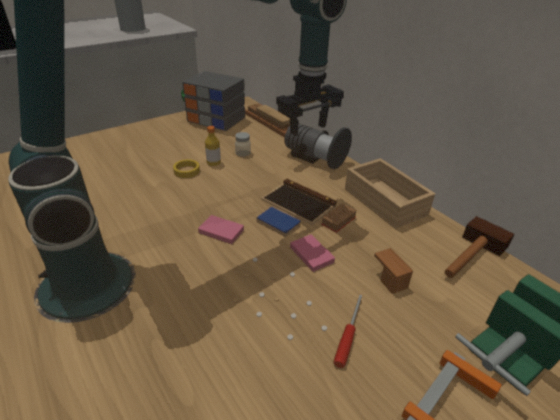

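View pics/wrist0.png

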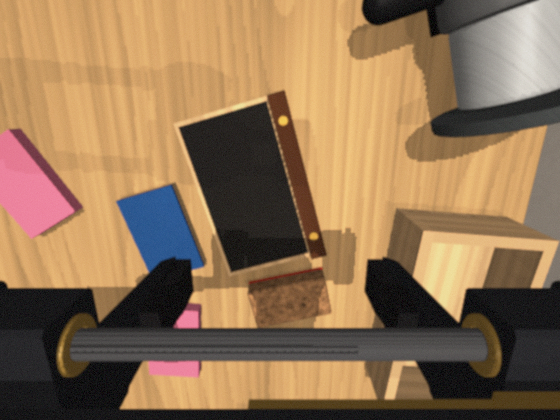

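```bash
cat > h.py <<'E'
from cell import r
import numpy as np, cv2
from scipy.spatial.transform import Rotation as R
def campose(n,st=None):
    c=r.calibration(n); K=c["mtx"]
    if n!="wrist": return K,R.from_euler("xyz",c["orientation"],degrees=True).as_matrix(),np.array(c["eye"])
    T=c["tool_from_camera"]; Rt=R.from_euler("xyz",st["ee_rot"],degrees=True).as_matrix()
    return K,Rt@T[:3,:3],Rt@T[:3,3]+st["ee_pos"]
def ray(n,uv,z,st=None):
    K,Rc,e=campose(n,st); uv=np.atleast_2d(uv).astype(float)
    d=np.c_[uv,np.ones(len(uv))]@np.linalg.inv(K).T@Rc.T
    return e+d*((z-e[2])/d[:,2])[:,None]
def proj(n,P,st=None):
    K,Rc,e=campose(n,st); p=(np.atleast_2d(P)-e)@Rc@K.T
    return p[:,:2]/p[:,2:]
def biggest(m,near=None):
    m=cv2.morphologyEx(m.astype(np.uint8)*255,cv2.MORPH_OPEN,np.ones((3,3)))
    cs,_=cv2.findContours(m,cv2.RETR_EXTERNAL,cv2.CHAIN_APPROX_NONE)
    return max(cs,key=cv2.contourArea)[:,0]
def rect(P):
    (c,s,a)=cv2.minAreaRect((P[:,:2]*1000).astype(np.float32))
    return np.array(c)/1000,s,a
def img(n):
    st=r.observe(); p,d=r.camera(n); return st,p,d
E
cat > m.py <<'E'
from h import *
import sys
def run(tag):
    for n in("scene","side","wrist"):
        st,p,d=img(n)
        cv2.imwrite(f"pics/{n}{tag}.png",p[:,:,::-1])
        hsv=cv2.cvtColor(p,cv2.COLOR_RGB2HSV); H,S,V=[hsv[...,i].astype(int) for i in range(3)]
        mb=(H>98)&(H<120)&(S>130)&(V>60)
        if n=="scene": mb[:, 350:]=0; mb[:150]=0
        if n=="side": mb[:180]=0
        c=biggest(mb); print(n,"blue",len(c),rect(ray(n,c,.018,st)), c.min(0),c.max(0))
        cen=c.mean(0).astype(int); K,Rc,e=campose(n,st)
        z=d[cen[1],cen[0]]; print("  depth pt",e+Rc@(np.linalg.inv(K)@[cen[0],cen[1],1])*z)
        md=(V<60)&(S<160)
        if n=="scene": md[:225]=0; md[275:]=0; md[:,:230]=0; md[:,330:]=0
        if n=="side": md[:175]=0;md[225:]=0;md[:,:255]=0;md[:,345:]=0
        if n=="wrist": md[285:]=0; md[:,350:]=0
        c=biggest(md); print(n,"pad",len(c),rect(ray(n,c,.009,st)), c.min(0),c.max(0))
        cv2.imwrite(f"pics/{n}{tag}m.png",mb*120+md.astype(np.uint8)*255)
if __name__=="__main__": run(sys.argv[1])
E
python3 - <<'E'
from h import *
r.move_to([.60,-.09,.27],[180,0,90])
import m; m.run("1"); print(r.observe()["time_s"])
E
```

```text
scene blue 107 (array([ 0.53407117, -0.06263535]), (68.38231658935547, 105.16705322265625), 16.55312156677246) [258 204] [299 222]
  depth pt [ 0.53302563 -0.06460008  0.01843376]
scene pad 196 (array([ 0.63479791, -0.01433524]), (90.34870147705078, 182.82789611816406), 15.355224609375) [241 230] [319 261][ WARN:0@1.918] global loadsave.cpp:1063 imwrite_ Unsupported depth image for selected encoder is fallbacked to CV_8U.
Traceback (most recent call last):
  File "m.py", line 11, in run
    c=biggest(mb); print(n,"blue",len(c),rect(ray(n,c,.018,st)), c.min(0),c.max(0))
  File "h.py", line 19, in biggest
    return max(cs,key=cv2.contourArea)[:,0]
           ~~~^^^^^^^^^^^^^^^^^^^^^^^^
ValueError: max() iterable argument is empty
```

```bash
sed -i 's/("scene","side","wrist")/("scene","wrist")/' m.py; python3 - <<'E' 2>/dev/null
from h import *
import m; m.run("1"); print(r.observe()["time_s"], r.observe()["ee_pos"])
E
```

```text
scene blue 107 (array([ 0.53375262, -0.06273421]), (67.8825454711914, 105.19088745117188), 16.334020614624023) [258 204] [299 222]
  depth pt [ 0.53296628 -0.06462478  0.01837961]
scene pad 195 (array([ 0.63496826, -0.0142682 ]), (90.41272735595703, 182.68670654296875), 15.544341087341309) [242 230] [319 261]
wrist blue 257 (array([ 0.53032269, -0.06365818]), (67.92341613769531, 106.90048217773438), 16.426467895507812) [186 107] [261 201]
  depth pt [ 0.52991217 -0.06065756  0.0182851 ]
wrist pad 442 (array([ 0.63530231, -0.01359508]), (100.30278778076172, 185.76229858398438), 15.508893013000488) [248  24] [349 194]
0.925 [ 0.60027547 -0.08878853  0.26865107]
```

View pics/wrist1.png

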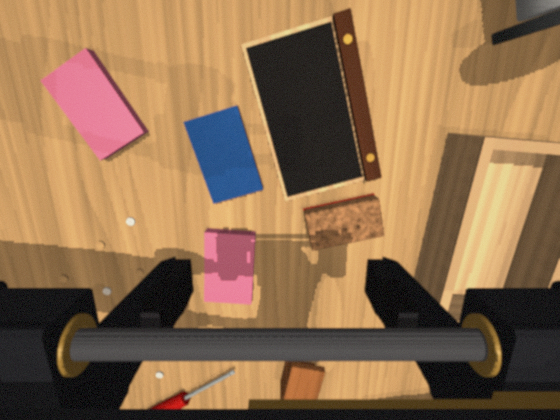

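View pics/wrist1m.png

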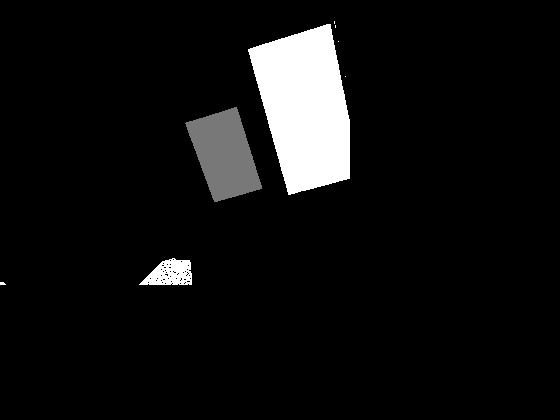

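```bash
python3 - <<'E' 2>/dev/null
from h import *
st,p,d=img("wrist"); K,Rc,e=campose("wrist",st)
v,u=np.mgrid[:420,:560]
P=e+(np.dstack([u,v,np.ones_like(u)])@np.linalg.inv(K).T@Rc.T)*d[...,None]
Z=P[...,2]
bench=(abs(Z)<.004); print("bench z",np.median(Z[30:200,150:180]),"blue z",Z[155,224],"pad z",np.median(Z[100:120,290:310]),"stop",Z[100,358],"block",Z[220,340])
for name,lo,hi,box in(("board",.0045,.0155,(0,205,235,395)),("stop",.0155,.03,(0,190,320,395)),("panel",.012,.024,(90,215,170,275))):
    m=np.zeros(Z.shape,bool); a,b,c,dd=box; m[a:b,c:dd]=((Z>lo)&(Z<hi))[a:b,c:dd]
    c=biggest(m); z={"board":.008,"stop":.020,"panel":.018}[name]
    q=ray("wrist",c,z,st); print(name,rect(q),cv2.boxPoints(cv2.minAreaRect((q[:,:2]*1000).astype(np.float32))).round(1).tolist())
hsv=cv2.cvtColor(p,cv2.COLOR_RGB2HSV);H,S,V=[hsv[...,i].astype(int) for i in range(3)]
md=(V<60)&(S<110); md[205:]=0; md[:,390:]=0
c=biggest(md);q=ray("wrist",c,.009,st); print("pad",rect(q),cv2.boxPoints(cv2.minAreaRect((q[:,:2]*1000).astype(np.float32))).round(1).tolist())
cr=ray("wrist",[[243,46],[287,199],[333,16],[365,180]],.008,st); print(cr.round(4))
E
```

```text
bench z 0.00038308000880463156 blue z 0.017414823476681995 pad z 0.008712391492376848 stop 0.019964509051339896 block 0.029789192033939593
board (array([ 0.6351192 , -0.01439916]), (111.72245025634766, 200.49591064453125), 15.625941276550293) [[554.2999877929688, 67.0999984741211], [608.2999877929688, -126.0], [715.9000244140625, -95.9000015258789], [661.9000244140625, 97.19999694824219]]
stop (array([0.69622968, 0.00289389]), (21.00360107421875, 199.5666046142578), 15.601348876953125) [[659.2999877929688, 96.19999694824219], [713.0, -96.0], [733.2000122070312, -90.4000015258789], [679.5, 101.80000305175781]]
panel (array([ 0.52994916, -0.06401881]), (70.8001708984375, 110.12928009033203), 16.311294555664062) [[480.5, -21.100000381469727], [511.3999938964844, -126.80000305175781], [579.4000244140625, -106.9000015258789], [548.5, -1.2000000476837158]]
pad (array([ 0.63539429, -0.01358911]), (100.22252655029297, 185.72511291503906), 15.606377601623535) [[562.0999755859375, 62.400001525878906], [612.0999755859375, -116.5], [708.5999755859375, -89.5], [658.7000122070312, 89.30000305175781]]
[[ 0.557   0.0652  0.008 ]
 [ 0.6112 -0.1226  0.008 ]
 [ 0.6622  0.0966  0.008 ]
 [ 0.7154 -0.096   0.008 ]]
```

```bash
cat >> h.py <<'E'
O=np.array([.6435,-.0119]); YAW=15.6
ca,sa=np.cos(np.radians(YAW)),np.sin(np.radians(YAW)); RB=np.array([[ca,-sa],[sa,ca]])
def toB(P): return (np.atleast_2d(P)[:,:2]-O)@RB
def toW(b): return O+RB@np.asarray(b)
E
python3 - <<'E' 2>/dev/null
from h import *
st,p,d=img("wrist"); 
hsv=cv2.cvtColor(p,cv2.COLOR_RGB2HSV);H,S,V=[hsv[...,i].astype(int) for i in range(3)]
m=((H>150)&(S>60)&(V>110)).astype(np.uint8)*255
cs,_=cv2.findContours(m,cv2.RETR_EXTERNAL,cv2.CHAIN_APPROX_NONE)
for c in cs:
    if cv2.contourArea(c)>600:
        q=toB(ray("wrist",c[:,0],.018,st)); print(c[:,0].mean(0),cv2.boxPoints(cv2.minAreaRect((q*1000).astype(np.float32))).round(1).tolist())
E
```

```text
[228.72457627 265.61016949] [[-219.39999389648438, -212.60000610351562], [-154.0, -236.60000610351562], [-114.5999984741211, -129.5], [-180.10000610351562, -105.5]]
[ 94.95864662 103.07894737] [[-306.3999938964844, 125.30000305175781], [-278.3999938964844, 17.399999618530273], [-206.1999969482422, 36.099998474121094], [-234.10000610351562, 144.0]]
```

```bash
cat >> h.py <<'E'
def tcp(xc,y,zc,lean=0):
    """TCP position/orientation so the fingertip's front lower corner is at board (xc,y), height zc; lean tips hand towards +x of board"""
    Rm=R.from_euler("z",YAW,degrees=True)*R.from_euler("y",lean,degrees=True)*R.from_euler("x",180,degrees=True)
    off=Rm.apply([.009,0,r.tip_extent]); w=toW([xc,y])
    return np.r_[w,zc]-off, Rm.as_euler("xyz",degrees=True)
def corner(st):
    Rm=R.from_euler("xyz",st["ee_rot"],degrees=True); P=st["ee_pos"]+Rm.apply([.009,0,r.tip_extent])
    return np.r_[toB(P)[0],P[2]]
def fB(st): return np.r_[RB.T@st["ft_force"][:2],st["ft_force"][2]]
E
python3 - <<'E' 2>&1
from h import *
r.grip(.060,20)
Y=-.0196
p,o=tcp(-.175,Y,.10); print(p,o,r.ik(p,o))
r.move_to(p,o); print(corner(r.observe()),fB(r.observe()))
p,o=tcp(-.175,Y,.0140); r.line_to(p,o,.1)
s=r.observe(); print(corner(s),s["ee_rot"],fB(s),s["time_s"])
E
```

```text
[ 0.47154892 -0.08025923  0.119     ] [180.    0.   15.6] [-1.26433141e+01 -1.12154289e+00  1.21510273e+02 -2.54444375e-14
  5.96112698e+01  6.17566859e+01]
[-0.17411328 -0.02007132  0.10079661] [-0.1016199  -0.75505184 -0.38208896]
[-0.17436606 -0.01993372  0.01457143] [ 1.79969138e+02 -5.92691595e-02  1.56018188e+01] [ 0.15248591 -0.39207566  0.42282294] 3.775
```

```bash
python3 - <<'E' 2>/dev/null
from h import *
Y=-.0196
p,o=tcp(-.1375,Y,.0130); r.line_to(p,o,.04)
r.dwell(.2)
s=r.observe(); print(corner(s),s["ee_rot"],fB(s),s["time_s"])
import m; m.run("2")
st,p,d=img("side"); cv2.imwrite("pics/side2.png",p[:,:,::-1])
E
```

```text
[-0.13771916 -0.01960597  0.01300615] [-1.79998814e+02  4.67065748e-03  1.55908457e+01] [ 0.77773101 -0.93334546  0.04197418] 5.0667
scene blue 107 (array([ 0.53416071, -0.06316961]), (68.4786376953125, 105.88825988769531), 16.981338500976562) [258 204] [298 222]
  depth pt [ 0.53315005 -0.06454829  0.01854728]
scene pad 196 (array([ 0.63474298, -0.01435032]), (90.23482513427734, 182.82789611816406), 15.355224609375) [241 230] [319 261]
wrist blue 600 (array([ 0.5301615 , -0.06362463]), (69.16119384765625, 108.78174591064453), 16.338022232055664) [180 151] [378 266]
  depth pt [ 0.53383051 -0.06236553  0.01809997]
wrist pad 762 (array([ 0.6030213 , -0.00401392]), (45.2226448059082, 151.28904724121094), 15.629073143005371) [54  0] [349  96]
```

View pics/wrist2.png

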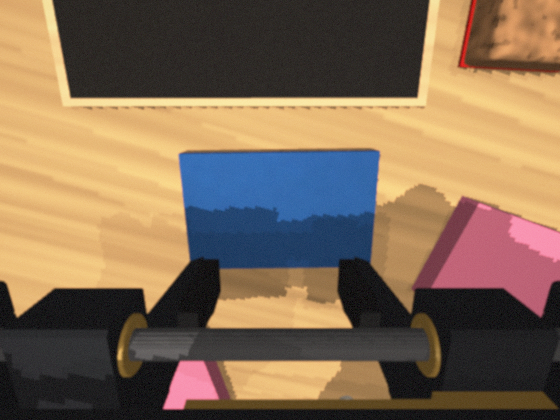

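View pics/scene2.png

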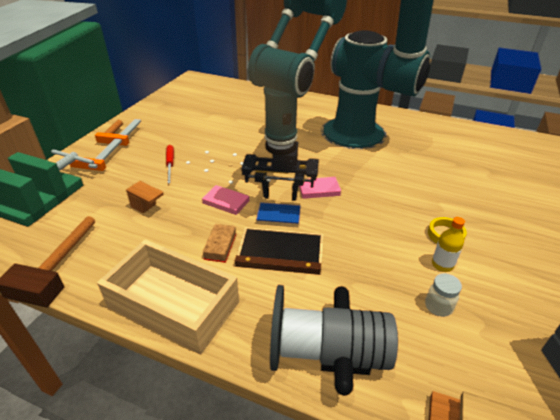

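```bash
python3 - <<'E' 2>/dev/null
from h import *
st,p,d=img("wrist"); print(st["ee_pos"],st["ee_rot"],st["opening"])
Rm=R.from_euler("xyz",st["ee_rot"],degrees=True)
for t in([0,.03,.019],[0,-.03,.019],[.009,.03,.019],[.009,-.03,.019],[-.009,.03,.019],[.009,.047,.019],[0.009,.03,0]):
    print(t,proj("wrist",st["ee_pos"]+Rm.apply(t),st))
K,Rc,e=campose("wrist",st)
for u,v in((205,255),(212,262),(205,270),(350,262),(280,262),(280,255),(280,272),(200,280)):
    w=e+Rc@(np.linalg.inv(K)@[u,v,1])*d[v,u]; print(u,v,toB(w)[0].round(4),w[2].round(4), Rm.inv().apply(w-st["ee_pos"]).round(4))
big=cv2.resize(p[230:300,160:400],None,fx=3.3,fy=3.3,interpolation=cv2.INTER_NEAREST); cv2.imwrite("pics/crop2.png",big[:,:,::-1])
E
```

```text
[ 0.50756607 -0.07022463  0.03201968] [1.79999035e+02 1.43477627e-03 1.55931914e+01] 0.05947502667478521
[0, 0.03, 0.019] [[328.51265544 246.5323127 ]]
[0, -0.03, 0.019] [[231.06802707 246.49536742]]
[0.009, 0.03, 0.019] [[329.22501317 232.87424279]]
[0.009, -0.03, 0.019] [[230.40542153 232.83477761]]
[-0.009, 0.03, 0.019] [[327.81984765 259.81555074]]
[0.009, 0.047, 0.019] [[357.21864066 232.88542249]]
[0.009, 0.03, 0] [[334.41747573 245.31629428]]
205 255 [-0.1492  0.0252] 0.0197 [-0.0026 -0.0448  0.0123]
212 262 [-0.1376  0.0137] 0.0527 [ 0.009  -0.0333 -0.0207]
205 270 [-0.1377  0.0154] 0.0607 [ 0.0089 -0.035  -0.0287]
350 262 [-0.1382 -0.0541] 0.0514 [ 0.0084  0.0345 -0.0194]
280 262 [-0.1545 -0.0197] 0.0183 [-0.0079  0.0001  0.0138]
280 255 [-0.15   -0.0197] 0.018 [-0.0034  0.0001  0.014 ]
280 272 [-0.1706 -0.0198] 0.0008 [-0.024   0.0002  0.0312]
200 280 [-0.1373  0.0154] 0.0708 [ 0.0093 -0.035  -0.0388]
```

View pics/crop2.png

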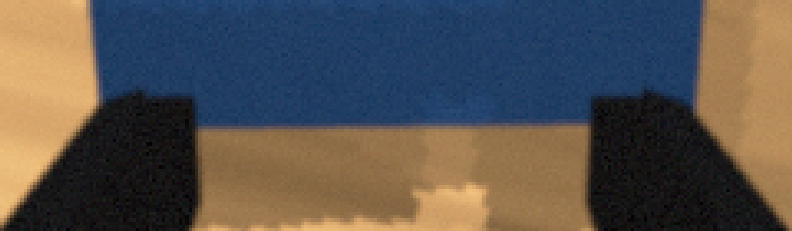

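```bash
python3 - <<'E' 2>/dev/null
from h import *
for n in("wrist","scene"):
    st,p,d=img(n); K,Rc,e=campose(n,st)
    Rm=R.from_euler("xyz",st["ee_rot"],degrees=True)
    v,u=np.mgrid[:420,:560]
    W=e+(np.dstack([u,v,np.ones_like(u)])@np.linalg.inv(K).T@Rc.T)*d[...,None]
    T=Rm.inv().apply((W-st["ee_pos"]).reshape(-1,3)).reshape(W.shape)
    print(n)
    if n=="wrist":
        for rr in range(250,275,2): print(rr,T[rr,208].round(4),T[rr,350].round(4), p[rr,208])
    else:
        m=(abs(T[...,0])<.015)&(abs(T[...,1])<.07)&(T[...,2]>-.05)&(d>0)&(W[...,2]>.022)
        print(m.sum(),np.argwhere(m).min(0),np.argwhere(m).max(0)); q=T[m]; print(q[np.argsort(-q[:,2])[:12]].round(4))
        big=cv2.resize(p[140:235,220:340],None,fx=6,fy=6); cv2.imwrite("pics/crop3.png",big[:,:,::-1])
E
```

```text
wrist
250 [ 0.0003 -0.043   0.0131] [0.0003 0.042  0.0131] [34 63 98]
252 [-0.0012 -0.0431  0.0135] [-0.0012  0.0422  0.0136] [30 63 99]
254 [-0.0021 -0.043   0.0127] [-0.0029  0.0425  0.0144] [24 58 94]
256 [-0.0041 -0.0434  0.0141] [-0.0043  0.0426  0.0146] [ 37  63 103]
258 [-0.0046 -0.0431  0.0124] [-0.0049  0.0423  0.0131] [28 52 81]
260 [ 0.0086 -0.036  -0.0176] [ 0.0086  0.0349 -0.0176] [12 19 27]
262 [ 0.009  -0.0353 -0.0205] [ 0.009   0.0342 -0.0205] [24 23 21]
264 [ 0.0087 -0.035  -0.0221] [ 0.0092  0.0337 -0.0231] [17 17 20]
266 [ 0.0091 -0.0344 -0.0251] [ 0.009   0.0333 -0.0247] [19  6 19]
268 [ 0.0094 -0.0338 -0.0276] [ 0.0087  0.033  -0.0262] [18 14 15]
270 [ 0.0091 -0.0336 -0.029 ] [ 0.0086  0.0326 -0.0281] [17 11 19]
272 [ 0.0093 -0.033  -0.0314] [ 0.009   0.0321 -0.0308] [19 17 15]
274 [ 0.0088 -0.0329 -0.0324] [ 0.0088  0.0317 -0.0324] [26 26 27]
scene
124 [187 261] [206 296]
[[ 0.0115  0.049   0.0099]
 [ 0.0057  0.0363  0.0099]
 [ 0.0085  0.0329 -0.0165]
 [ 0.0088 -0.0332 -0.0168]
 [ 0.0092 -0.0306 -0.0169]
 [ 0.0098  0.038  -0.017 ]
 [ 0.0088 -0.0384 -0.0173]
 [ 0.0093 -0.0358 -0.0175]
 [ 0.0112  0.0351 -0.0184]
 [ 0.0026  0.0311 -0.0188]
 [ 0.0129  0.0401 -0.0192]
 [ 0.0101  0.0432 -0.0201]]
```

View pics/crop3.png

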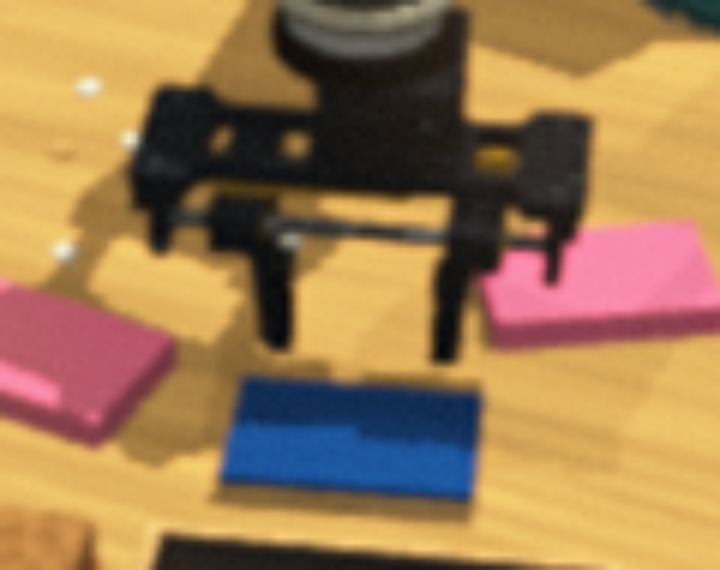

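```bash
python3 - <<'E' 2>/dev/null
from h import *
n="scene"; q=[]
for k in range(3):
    st,p,d=img(n); K,Rc,e=campose(n,st)
    Rm=R.from_euler("xyz",st["ee_rot"],degrees=True)
    v,u=np.mgrid[:420,:560]
    W=e+(np.dstack([u,v,np.ones_like(u)])@np.linalg.inv(K).T@Rc.T)*d[...,None]
    T=Rm.inv().apply((W-st["ee_pos"]).reshape(-1,3)).reshape(W.shape)
    dark=(p.max(-1)<70)
    m=dark&(abs(T[...,0])<.06)&(abs(T[...,1])<.12)&(T[...,2]<.0)&(T[...,2]>-.15)
    q.append(T[m])
q=np.vstack(q)
for a in np.arange(-.12,.12,.01):
    s=q[(q[:,1]>=a)&(q[:,1]<a+.01)]
    if len(s): print(a.round(2),len(s),"maxz",np.sort(s[:,2])[-5:].round(3),"x",s[:,0].min().round(3),s[:,0].max().round(3))
E
```

```text
-0.1 29 maxz [-0.122 -0.121 -0.12  -0.119 -0.119] x -0.021 0.035
-0.09 273 maxz [-0.087 -0.087 -0.086 -0.086 -0.084] x -0.027 0.039
-0.08 222 maxz [-0.098 -0.098 -0.098 -0.096 -0.096] x -0.027 0.038
-0.07 159 maxz [-0.097 -0.097 -0.097 -0.095 -0.095] x -0.022 0.037
-0.06 230 maxz [-0.088 -0.087 -0.087 -0.086 -0.084] x -0.018 0.037
-0.05 355 maxz [-0.026 -0.024 -0.023 -0.022 -0.021] x -0.019 0.038
-0.04 306 maxz [-0.021 -0.021 -0.021 -0.02  -0.019] x -0.002 0.037
-0.03 151 maxz [-0.116 -0.116 -0.116 -0.115 -0.095] x 0.016 0.026
-0.02 192 maxz [-0.096 -0.096 -0.096 -0.095 -0.095] x 0.018 0.029
-0.01 176 maxz [-0.096 -0.096 -0.095 -0.095 -0.095] x 0.017 0.029
-0.0 176 maxz [-0.096 -0.096 -0.096 -0.096 -0.095] x 0.018 0.028
0.01 162 maxz [-0.095 -0.095 -0.094 -0.094 -0.094] x 0.018 0.029
0.02 117 maxz [-0.095 -0.095 -0.094 -0.094 -0.093] x -0.021 0.029
0.03 392 maxz [-0.021 -0.02  -0.02  -0.019 -0.018] x -0.029 0.034
0.04 346 maxz [-0.026 -0.026 -0.025 -0.024 -0.024] x -0.03 0.038
0.05 271 maxz [-0.087 -0.087 -0.087 -0.087 -0.086] x -0.029 0.037
0.06 205 maxz [-0.096 -0.095 -0.095 -0.094 -0.094] x -0.028 0.036
0.07 298 maxz [-0.084 -0.084 -0.083 -0.083 -0.083] x -0.029 0.038
0.08 275 maxz [-0.088 -0.087 -0.086 -0.085 -0.084] x -0.028 0.038
0.09 8 maxz [-0.123 -0.123 -0.123 -0.122 -0.122] x -0.012 0.028
```

```bash
sed -i 's/r.tip_extent/TE/g' h.py; echo 'TE=-.0172' >> h.py; python3 - <<'E' 2>/dev/null
from h import *
Y=-.0196
p,o=tcp(-.170,Y,.045); r.line_to(p,o,.15)
p,o=tcp(-.170,Y,.006); r.line_to(p,o,.06); r.dwell(.2)
f0=fB(r.observe()); print(corner(r.observe()),f0)
for z in np.arange(.005,-.004,-.0007):
    p,o=tcp(-.170,Y,z); r.line_to(p,o,.02); s=r.observe(); f=fB(s)
    print(z.round(4),corner(s).round(4),f.round(2))
    if f[2]-f0[2]>2.5: break
print(s["time_s"])
E
```

```text
[-0.16956413 -0.01984823  0.00649646] [-0.24733905 -0.16936905  0.52612564]
0.005 [-0.17   -0.0196  0.0051] [-0.62 -0.21 -0.13]
0.0043 [-0.17   -0.0196  0.0043] [ 0.37 -0.08 -0.25]
0.0036 [-0.1701 -0.0196  0.0035] [-0.1  -0.07  0.26]
0.0029 [-0.1701 -0.0196  0.0028] [ 0.95 -0.72  0.5 ]
0.0022 [-0.17   -0.0196  0.0022] [-0.79  0.02 -0.33]
0.0015 [-0.1701 -0.0196  0.0014] [0.21 0.11 0.39]
0.0008 [-0.1699 -0.0197  0.0009] [-0.27  0.95  0.57]
0.0001 [-0.1699 -0.0196  0.0008] [-2.72  0.5   6.84]
8.8833
```

```bash
sed -i 's/TE=-.0172/TE=-.0164/' h.py; python3 - <<'E' 2>/dev/null
from h import *
Y=-.0196
p,o=tcp(-.172,Y,.0130); r.line_to(p,o,.05)
p,o=tcp(-.139,Y,.0130); r.line_to(p,o,.04); r.dwell(.1)
s=r.observe(); print(corner(s),fB(s),s["time_s"])
st,p,d=img("wrist"); cv2.imwrite("pics/wrist3.png",p[:,:,::-1])
hsv=cv2.cvtColor(p,cv2.COLOR_RGB2HSV);H,S,V=[hsv[...,i].astype(int) for i in range(3)]
c=biggest((H>98)&(H<120)&(S>130)&(V>50)); R_=rect(ray("wrist",c,.018,st)); print(R_,toB(R_[0]))
E
```

```text
[-0.139151   -0.01957053  0.0130247 ] [-0.521767   -0.06313925  0.10510605] 10.3833
(array([ 0.55024493, -0.05852599]), (69.59627532958984, 109.22481536865234), 15.625670433044434) [[-0.10235844 -0.01983027]]
```

View pics/wrist3.png

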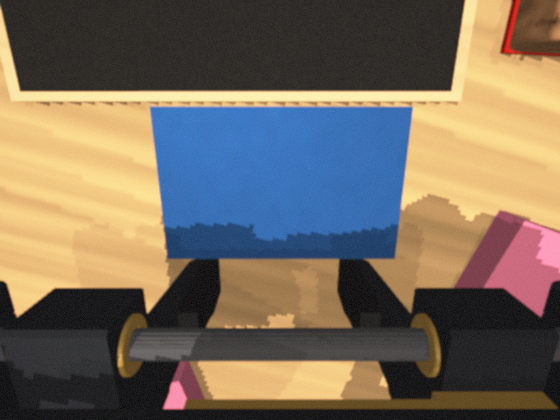

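```bash
python3 - <<'E' 2>/dev/null
from h import *
Y=-.0196; f0=np.mean([fB(r.observe()) for _ in range(1)],0)
for x in np.arange(-.1385,-.130,.0005):
    p,o=tcp(x,Y,.0130); r.line_to(p,o,.02); s=r.observe(); f=fB(s)
    print(x.round(4),corner(s).round(4),f.round(2))
    if f[0]<-3: break
r.dwell(.1); s=r.observe(); print(corner(s),fB(s),s["time_s"])
E
```

```text
-0.1385 [-0.1385 -0.0196  0.0131] [-0.29  0.48  0.45]
-0.138 [-0.1381 -0.0196  0.013 ] [ 0.26 -0.09 -0.66]
-0.1375 [-0.1377 -0.0196  0.0129] [-1.08  0.14  0.21]
-0.137 [-0.1369 -0.0196  0.0129] [-0.33 -0.04  0.13]
-0.1365 [-0.1364 -0.0196  0.013 ] [-0.15  0.3  -0.1 ]
-0.136 [-0.1359 -0.0196  0.013 ] [-0.43 -0.35  0.33]
-0.1355 [-0.1358 -0.0196  0.0129] [-2.37 -1.65  1.22]
-0.135 [-0.1357 -0.0196  0.0129] [-5.25 -0.62  3.95]
[-0.13572703 -0.01957335  0.01289479] [-6.17735065 -1.29804454  3.14551395] 12.5333
```

```bash
cat > arc.py <<'E'
from h import *
import json,os
Y=-.0196; XP,ZP=-.0658,.008
def cmd(th,dl,sp=.04):
    t=np.radians(th); X,Zc=-.070+dl,.005
    lean=np.clip((th-20)*20/70,0,25)
    p,o=tcp(XP+X*np.cos(t)+Zc*np.sin(t),Y,ZP-X*np.sin(t)+Zc*np.cos(t),lean); r.line_to(p,o,sp)
def run(a,b,st,dl,tgt=6):
    for th in np.arange(a,b+.1,st):
        cmd(th,dl); s=r.observe(); f=fB(s); t=np.radians(th)
        Fn=-f[0]*np.cos(t)+f[2]*np.sin(t); Ft=f[0]*np.sin(t)+f[2]*np.cos(t)
        print(th,"dl",round(dl*1e3,2),"c",corner(s).round(4),"f",f.round(1),"Fn %.1f Ft %.1f"%(Fn,Ft),s["time_s"])
        if Fn>25: print("HIGH"); break
        dl=float(np.clip(dl+.00005*(tgt-Fn),-.001,.004))
    return dl
E
python3 - <<'E' 2>/dev/null
from arc import *
dl=run(3,36,3,.0008); print(dl)
for n in("scene","wrist"):
    st,p,d=img(n); cv2.imwrite(f"pics/{n}4.png",p[:,:,::-1])
    if n=="scene": cv2.imwrite("pics/scene4c.png",cv2.resize(p[130:280,200:350],None,fx=4,fy=4)[:,:,::-1])
E
```

```text
3.0 dl 0.8 c [-0.1353 -0.0193  0.0163] f [-5.  -0.1  0.2] Fn 5.0 Ft -0.0 12.7833
6.0 dl 0.85 c [-0.1346 -0.0192  0.0202] f [-5.2  0.3  1. ] Fn 5.3 Ft 0.4 13.0333
9.0 dl 0.89 c [-0.1337 -0.0192  0.024 ] f [-5.3  1.2  1.2] Fn 5.4 Ft 0.3 13.2833
12.0 dl 0.92 c [-0.1325 -0.0192  0.0277] f [-5.   1.7  2.1] Fn 5.3 Ft 1.0 13.5333
15.0 dl 0.95 c [-0.1312 -0.0193  0.0314] f [-5.3  1.7  0.8] Fn 5.3 Ft -0.6 13.7833
18.0 dl 0.98 c [-0.1298 -0.0193  0.0349] f [-5.6  1.9  1.1] Fn 5.7 Ft -0.7 14.0333
21.0 dl 1.0 c [-0.1281 -0.0194  0.0383] f [-6.8  1.5  2.5] Fn 7.2 Ft -0.1 14.2833
24.0 dl 0.94 c [-0.1263 -0.0194  0.0416] f [-5.4  2.2  4.1] Fn 6.6 Ft 1.5 14.5333
27.0 dl 0.91 c [-0.1244 -0.0195  0.0448] f [-6.4  2.6  2.6] Fn 6.9 Ft -0.6 14.7833
30.0 dl 0.86 c [-0.1223 -0.0195  0.0479] f [-5.1  2.3  3.4] Fn 6.1 Ft 0.4 15.0333
33.0 dl 0.86 c [-0.1201 -0.0196  0.0509] f [-4.4  2.8  2.7] Fn 5.2 Ft -0.2 15.2833
36.0 dl 0.9 c [-0.1177 -0.0196  0.0537] f [-5.6  3.7  3.8] Fn 6.8 Ft -0.2 15.5333
0.0008591750081952208
```

View pics/scene4c.png

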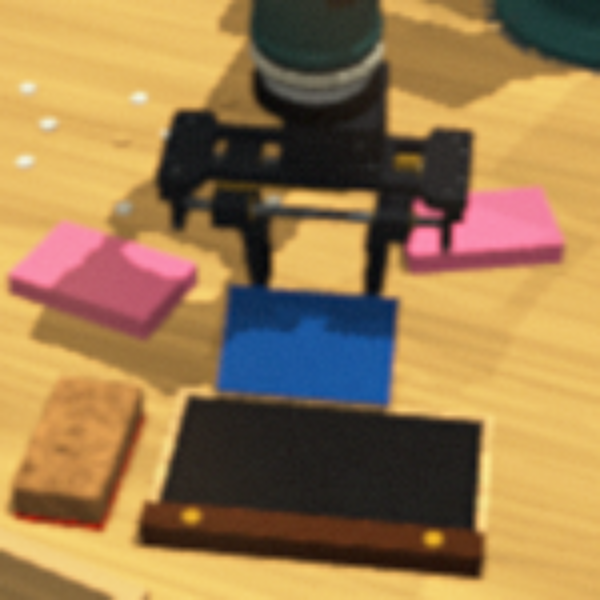

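View pics/wrist4.png

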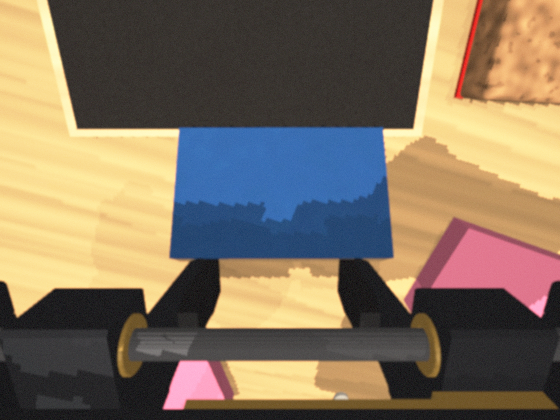

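```bash
python3 - <<'E' 2>/dev/null
from arc import *
dl=run(39,84,3,.00086); print(dl)
for n in("scene","wrist"):
    st,p,d=img(n); cv2.imwrite(f"pics/{n}5.png",p[:,:,::-1])
    if n=="scene": cv2.imwrite("pics/scene5c.png",cv2.resize(p[130:280,200:350],None,fx=4,fy=4)[:,:,::-1])
E
```

```text
39.0 dl 0.86 c [-0.1152 -0.0196  0.0565] f [-5.3  4.   3.5] Fn 6.3 Ft -0.6 15.8833
42.0 dl 0.84 c [-0.1125 -0.0196  0.059 ] f [-4.4  3.5  4.3] Fn 6.1 Ft 0.2 16.1333
45.0 dl 0.84 c [-0.1099 -0.0196  0.0614] f [-4.3  2.7  4.6] Fn 6.3 Ft 0.2 16.3833
48.0 dl 0.82 c [-0.107  -0.0196  0.0636] f [-3.9  3.   5.2] Fn 6.4 Ft 0.6 16.6333
51.0 dl 0.8 c [-0.1042 -0.0197  0.0656] f [-3.2  3.9  3.2] Fn 4.5 Ft -0.4 16.8833
54.0 dl 0.88 c [-0.1014 -0.0196  0.0674] f [-3.5  2.6  4.6] Fn 5.8 Ft -0.1 17.1333
57.0 dl 0.89 c [-0.0981 -0.0196  0.0693] f [-2.6  3.8  4.5] Fn 5.2 Ft 0.2 17.3833
60.0 dl 0.93 c [-0.0947 -0.0196  0.071 ] f [-3.3  3.3  4.7] Fn 5.8 Ft -0.5 17.6333
63.0 dl 0.94 c [-0.0912 -0.0196  0.0726] f [-2.3  4.2  6.7] Fn 7.0 Ft 1.0 17.8833
66.0 dl 0.89 c [-0.0876 -0.0196  0.0739] f [-2.4  2.6  6.1] Fn 6.5 Ft 0.3 18.1333
69.0 dl 0.86 c [-0.0841 -0.0195  0.0751] f [-2.3  3.9  5.4] Fn 5.9 Ft -0.3 18.3833
72.0 dl 0.87 c [-0.0804 -0.0195  0.076 ] f [-0.8  3.4  5.6] Fn 5.5 Ft 1.0 18.6333
75.0 dl 0.89 c [-0.0767 -0.0195  0.0768] f [-1.5  3.4  5.9] Fn 6.1 Ft 0.0 18.8833
78.0 dl 0.88 c [-0.0729 -0.0195  0.0774] f [-1.   4.3  6.2] Fn 6.3 Ft 0.3 19.1333
81.0 dl 0.87 c [-0.0692 -0.0195  0.0778] f [-0.5  4.2  5.1] Fn 5.1 Ft 0.4 19.3833
84.0 dl 0.91 c [-0.0654 -0.0195  0.0779] f [0.7 3.7 7. ] Fn 6.9 Ft 1.4 19.6333
0.0008702555805003747
```

View pics/scene5c.png

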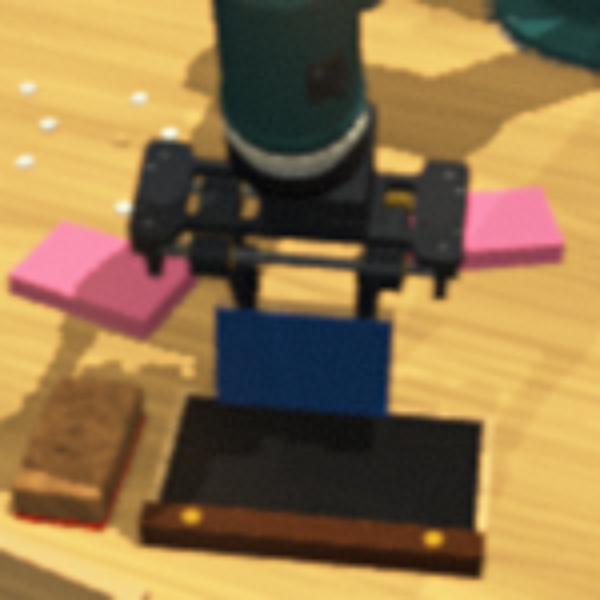

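View pics/wrist5.png

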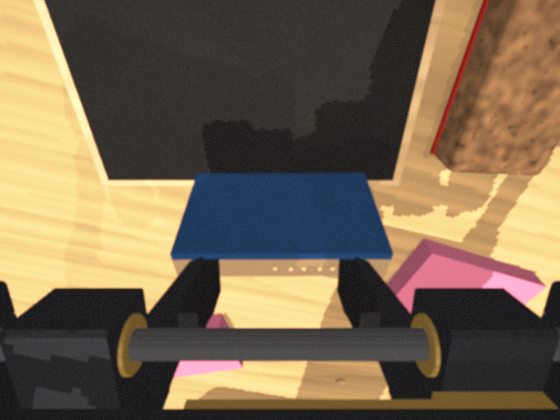

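```bash
python3 - <<'E' 2>/dev/null
from arc import *
dl=run(86,90,2,.00087,4)
for ph in np.arange(2,25,2.):
    t=np.radians(ph); X,Zc=-.005,.070-dl
    p,o=tcp(XP+.010+X*np.cos(t)+Zc*np.sin(t),Y,ZP-X*np.sin(t)+Zc*np.cos(t),20+ph*.4); r.line_to(p,o,.04)
    s=r.observe(); f=fB(s); Fn=f[0]*np.sin(t)+f[2]*np.cos(t)
    print(ph,corner(s).round(4),f.round(1),"Fn %.1f"%Fn)
    if Fn>20: break
    dl=float(np.clip(dl+.00005*(3.5-Fn),0,.003))
    if ph>8 and Fn<.7: break
for n in("scene","wrist"):
    st,p,d=img(n); cv2.imwrite(f"pics/{n}6.png",p[:,:,::-1])
    if n=="scene": cv2.imwrite("pics/scene6c.png",cv2.resize(p[130:280,200:350],None,fx=4,fy=4)[:,:,::-1])
print(s["time_s"])
E
```

```text
86.0 dl 0.87 c [-0.0632 -0.0194  0.078 ] f [0.6 4.1 6.7] Fn 6.7 Ft 1.1 19.9833
88.0 dl 0.74 c [-0.0611 -0.0195  0.0779] f [-0.1  4.   5.6] Fn 5.6 Ft 0.1 20.2333
90.0 dl 0.66 c [-0.0589 -0.0195  0.0778] f [-0.4  3.6  6. ] Fn 6.0 Ft -0.4 20.4833
2.0 [-0.0568 -0.0197  0.0779] [-0.2  3.8  5.6] Fn 5.6
4.0 [-0.0546 -0.0197  0.0779] [-0.8  2.4  6.4] Fn 6.4
6.0 [-0.0523 -0.0198  0.0778] [-0.   2.6  6.2] Fn 6.1
8.0 [-0.0502 -0.0199  0.0778] [0.3 1.6 4. ] Fn 4.0
10.0 [-0.0482 -0.0198  0.0776] [0.1 1.5 5.1] Fn 5.0
12.0 [-0.0458 -0.0198  0.0774] [0.7 0.3 4.1] Fn 4.1
14.0 [-0.0434 -0.0197  0.077 ] [1.  0.8 3.9] Fn 4.0
16.0 [-0.041  -0.0197  0.0766] [0.8 0.6 3.2] Fn 3.3
18.0 [-0.0386 -0.0197  0.076 ] [0.1 0.8 4. ] Fn 3.9
20.0 [-0.0361 -0.0197  0.0754] [ 1.2 -0.3  4.5] Fn 4.6
22.0 [-0.0338 -0.0197  0.0747] [2.  0.4 5.8] Fn 6.1
24.0 [-0.0314 -0.0197  0.0739] [1.3 0.1 4.3] Fn 4.5
23.4833
```

View pics/scene6c.png

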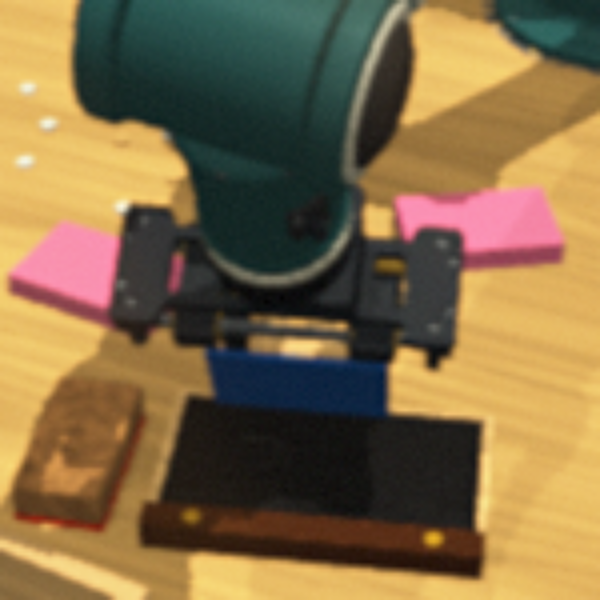

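View pics/wrist6.png

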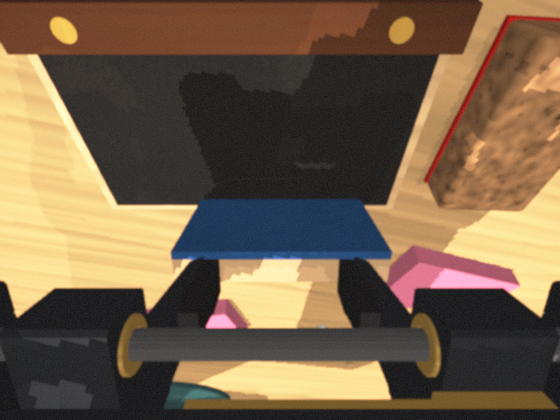

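```bash
python3 - <<'E' 2>/dev/null
from h import *
Y=-.0196
c=corner(r.observe())
p,o=tcp(c[0]+.004,Y,c[2]+.025,29.6); r.line_to(p,o,.1)
r.dwell(.2)
p,o=tcp(-.11,Y,.095,0); r.line_to(p,o,.2); r.dwell(.1)
s=r.observe(); print(corner(s),fB(s),s["time_s"])
for n in("scene","wrist"):
    st,p,d=img(n); cv2.imwrite(f"pics/{n}7.png",p[:,:,::-1])
    if n=="scene": cv2.imwrite("pics/scene7c.png",cv2.resize(p[130:280,200:350],None,fx=4,fy=4)[:,:,::-1])
E
```

```text
[-0.10769837 -0.02017574  0.09568227] [-0.12863612  0.02291066  0.55023859] 24.95
```

View pics/scene7c.png

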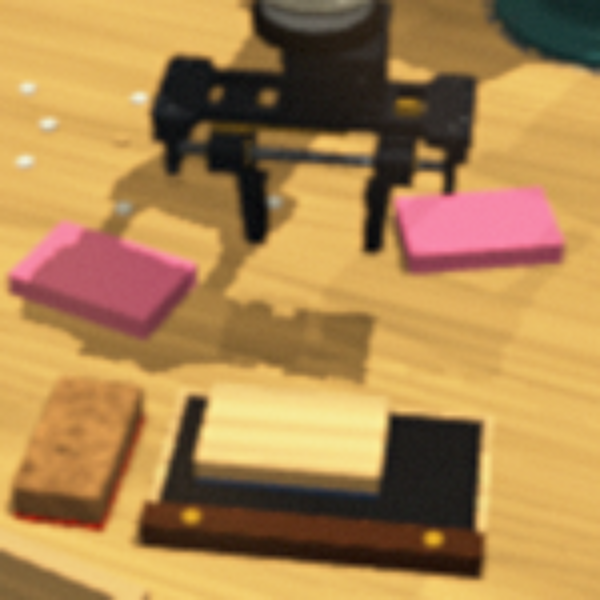

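View pics/wrist7.png

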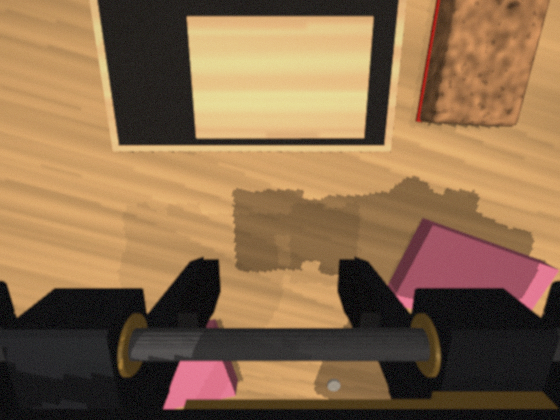

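```bash
python3 - <<'E' 2>/dev/null
from h import *
Y=-.0196
p,o=tcp(-.075,Y,.05); r.line_to(p,o,.15)
p,o=tcp(-.075,Y,.018); r.line_to(p,o,.06)
p,o=tcp(-.032,Y,.0175); r.line_to(p,o,.04); r.dwell(.1)
s=r.observe(); print(corner(s),fB(s),s["time_s"])
for x in np.arange(-.031,-.0205,.0007):
    p,o=tcp(x,Y,.0175); r.line_to(p,o,.02); s=r.observe(); f=fB(s)
    print(x.round(4),corner(s).round(4),f.round(2))
    if f[0]<-6: break
print(s["time_s"])
st,p,d=img("wrist"); cv2.imwrite("pics/wrist8.png",p[:,:,::-1])
E
```

```text
[-0.0320664  -0.01958317  0.01747538] [-0.11577734 -0.6994552  -0.23484777] 27.5917
-0.031 [-0.0311 -0.0196  0.0175] [-0.54  0.99  0.17]
-0.0303 [-0.0303 -0.0196  0.0175] [-0.6  -0.86  0.87]
-0.0296 [-0.0295 -0.0196  0.0175] [-1.01  0.03  1.05]
-0.0289 [-0.0288 -0.0196  0.0175] [-1.17 -0.16  0.09]
-0.0282 [-0.0281 -0.0196  0.0175] [ 0.09 -0.65  0.75]
-0.0275 [-0.0274 -0.0196  0.0175] [-0.08  0.74 -0.07]
-0.0268 [-0.0267 -0.0196  0.0175] [-0.9  -0.61  0.01]
-0.0261 [-0.026  -0.0196  0.0175] [-1.31  0.12 -0.59]
-0.0254 [-0.0258 -0.0196  0.0175] [-2.79  0.82  1.73]
-0.0247 [-0.0258 -0.0196  0.0174] [-4.83 -0.14  4.04]
-0.024 [-0.0258 -0.0196  0.0174] [-8.65 -0.75  5.18]
30.3417
```

View pics/wrist8.png

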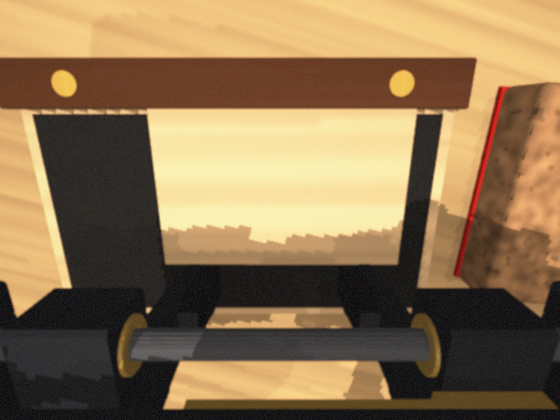

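```bash
python3 - <<'E' 2>/dev/null
from h import *
Y=-.0196
p,o=tcp(-.075,Y,.0175); r.line_to(p,o,.06)
p,o=tcp(-.13,Y,.14); r.line_to(p,o,.15); r.dwell(.3)
s=r.observe(); print(fB(s),s["time_s"])
st,p,d=img("wrist"); cv2.imwrite("pics/wrist9.png",p[:,:,::-1])
K,Rc,e=campose("wrist",st); v,u=np.mgrid[:420,:560]
W=e+(np.dstack([u,v,np.ones_like(u)])@np.linalg.inv(K).T@Rc.T)*d[...,None]
B=(W[...,:2]-O)@RB
m=(abs(W[...,2]-.026)<.004)&(abs(B[...,0])<.05)&(abs(B[...,1])<.09)
hsv=cv2.cvtColor(p,cv2.COLOR_RGB2HSV); m&=hsv[...,2]>130
c=biggest(m); q=ray("wrist",c,.026,st); R_=rect(q); print(R_,toB(R_[0]),"z",np.median(W[...,2][m]))
pl=np.linalg.lstsq(np.c_[W[m][:,:2],np.ones(m.sum())],W[m][:,2],rcond=None)[0]; print("tilt deg",np.degrees(np.hypot(*pl[:2])))
E
```

```text
[ 1.66037281  0.13315257 -0.45012102] 32.7333
(array([ 0.64372424, -0.03246411]), (38.88288497924805, 110.14128875732422), 15.634503364562988) [[-0.00531411 -0.01986688]] z 0.026351204584975058
tilt deg 0.24818694266423952
```

View pics/wrist9.png

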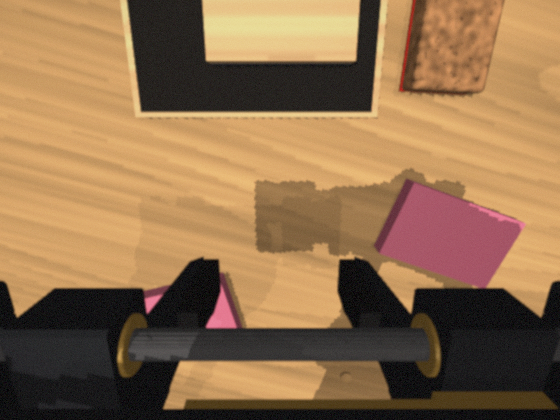

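```bash
python3 - <<'E'
from h import *
st,p,d=img("scene"); cv2.imwrite("pics/scene9.png",p[:,:,::-1])
print(r.finish_job(), r.observe()["time_s"])
E
```

```text
the job is handed in; nothing more can be done
the job is handed in; nothing more can be done
```

View pics/scene9.png

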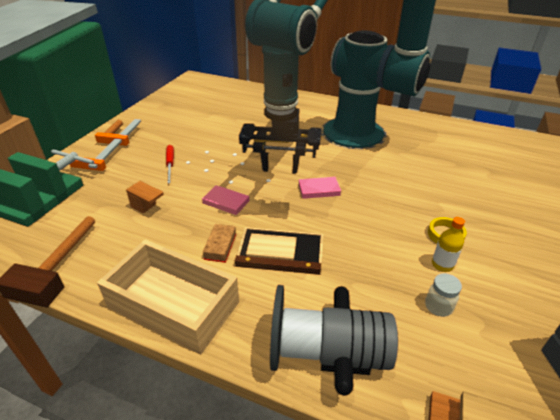

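The panel is turned over, bare wood up, and lies flush against the stop; I handed the job in at about 33 s, and no verdict was reported. I pushed it square against the board's near edge, tipped it over that edge with the fingertips at about 6 N, then slid it along the board to the stop.

**Last checks (board frame):**
- **Position:** the panel's near edge is at x = -24.8 mm, which puts its centre at about x = +10.2 mm and y = -20 mm. The wrist view cut off the panel's far side, so the centre comes from the near edge plus half its length. The finger contact force rising at the stop agrees with it.
- **Flatness and squareness:** it is within 0.1° of square and within 0.3° of flat, with its top at 26.4 mm.
- **Everything else:** the sanding block, glue, tape, jar, screwdriver and bracket look unmoved in the final scene picture. I judged that by eye, not by measurement. The robot was clear of everything.

**One disagreement:** the fingertips are not 19 mm ahead of the reported TCP, as `r.tip_extent` says, but about 16 mm behind it. My first push passed harmlessly above the panel because of this. I confirmed the offset in two camera views and by a light touch on the bench, and used the measured value from then on.

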